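Load the demagnetiser rack and hold its dial at stage three

ROBOT

A 6-joint arm with a two-finger parallel gripper is mounted at the origin on the work surface. World frame = base frame: x ahead of the robot, y to its left, z up, the work surface at z = 0. Lengths are in m, angles in degrees, forces in N, time in s.
With the tool pointing down it reaches from about 0.4 to 0.825 m from the base axis. Payload 7 kg.
Tool frame: the origin (TCP) lies at the very end of the fingers, on their centre line; the grasp point (between the pads) lies 19 mm behind it (ctrl.grip_point_offset is the distance from the TCP to the grasp point, in m); x points along the fingers, z is the direction in which the jaws open and shut, and the axes are right-handed (so a half turn about x gives the same grasp; the last joint's range is limited). The gripper opens to 88 mm and grips with 3 to 60 N. Pads are 19 mm wide; open, the fingers measure 130 mm over their backs; the gripper's body (78 mm by 193 mm) begins 47 mm behind the grasp point.
Start: joints at [81.939, 20.546, 0.682, 0, -70.136, -16.507], TCP at [0.281, 0.614, 0.227] pointing down, gripper open.
Joint ranges: [-176.03, 176.03], [-82.01, 121.73], [-58.28, 71.71], [-173.87, 95.51], [-174.79, -0.11], [-173.66, 173.66]. Speed limits (degrees/s): [136.94, 136.94, 172.46, 180, 180, 180].

INTERFACE

Orientations are given as [roll, pitch, yaw] about the fixed x, y, z axes, in that order (R = Rz(yaw) Ry(pitch) Rx(roll)).
In Python, from plant import get_obs, snapshot, calibration, close_job, ctrl gives the robot as it stands.
- The arm moves only by the tool move_arm, never from a script. Its argument "commands" is a list that holds one entry, the list of rows, each a list of 4 numbers: the shift along the tool's x, y, z in cm, then the turn about the tool's x in rad. In form: [[[dx, dy, dz, spin], ...]]. A call has 1 to 8 rows; each row shifts and turns the commanded pose from where the row before left it, along the tool's axes as they then stand; what a row does not reach is not made up. A row lasts 1/10 s, in which the tool goes at most 50 mm and 8.59 degrees, less where a joint would pass 70% of its speed; a pose out of reach is approached as far as the arm can. A call with a gripper value outside its range is refused whole. "jaw" is the finger opening in cm, from 0 to 8.76, set as the call begins (left out, the last holds). The fingers move at their own pace and stop on an object; the grip force is fixed at half the most. Time passes only in rows, so rows that do not move let the fingers close. It gives the time, the measured TCP pose, the force and the opening at its end, in the units of the state.
- get_obs(): the state, without advancing time (a new reading comes with each control period).
- snapshot(name): name is "scene" or "top"; returns (picture, depth): 400x640x3 uint8, red, green, blue; 400x640 float32, m along the optical axis (not along the pixel's ray), 0 where there is no reading.
- calibration(name): a dict with "mtx" (3x3 intrinsics, pixels), "T" (4x4, takes a point from camera to world coordinates). Camera axes: x right, y up, looking along -z (the intrinsics and any distortion apply to the point x, -y, -z); pixel columns grow to the right and rows downward; lengths in m; the calibration is good to about 2 mm. A picture is of the moment at which its call begins. calibration takes no time and is no camera call.
- close_job(): hands the job in, once; it reports no verdict.
The state is a dict: "clock": time; "joint_pos": joint angles; "qvel": joint speeds; "tau": joint torques, N m; "tool_pos": TCP position; "orientation": TCP orientation; "force": force on the tool from outside, world axes, zero at the start; "moment": the same for the moment, N m; "opening": finger opening in m.
Only numpy, scipy, OpenCV 4.12 (cv2) and the standard library are available. Lean on these libraries where they do the work, as an engineer would, in place of code of your own. Each camera call takes 0.05 s, during which the arm holds its last target. There are 200 camera calls.

TASK

Finish loading the ground punches for demagnetising: take the medium punch from the wooden block and put it in pocket two of the aluminium rack on the demagnetiser, then put the long punch in pocket three, each fully home with its shoulder down on the rack and let go of. Only when both are in, turn the spring-return dial clockwise from off, past its first two clicks to the third stage, and hold it there against its spring: finish while still holding it at stage three. The short punch stays in pocket one, and the oil bottle, brush and tin on the bench are left alone.

Things in the scene. Friction and masses are not known exactly. Their poses are not given: they have to be found in the camera images.
- demagnetiser: Table-top demagnetiser, fixed: green enclosure 140 (its x) by 330 (its y) by 70 mm high. Origin at the centre of its underside, z up; turned about the vertical. On top: an aluminium rack block 56 (x) by 170 (y) by 40 mm, centred at y = -50 mm, top at z = 110 mm, three pockets in a row along y; towards the +y end a black panel with the dial, axis at y = +115 mm.
- pocket_1 (a point): Centre of the mouth of pocket one (one stamped pip), on the rack's top face, 110 mm above the bench; nearest the dial. All three pockets are vertical round holes 18 mm in diameter, 30 mm deep, with a 1.5 mm chamfer, 55 mm apart. The short punch stands in this one from the start, home.
- pocket_2 (a point): Centre of the mouth of pocket two (two pips), the middle pocket; size as pocket one. A punch that is home has its shoulder on the rack and its origin 28 mm below this point.
- pocket_3 (a point): Centre of the mouth of pocket three (three pips), the one farthest from the dial; size as pocket one.
- block: Wooden block 150 (its x) by 60 (its y) by 35 mm high, fixed, turned about the vertical. Origin at the centre of its underside. Three vertical holes 19 mm across, 20 mm deep, along its x at -45, 0, +45 mm: the middle one empty, the medium and long punches stand loosely in the end ones, either way round, origins 15 mm and shoulders 43 mm above the bench.
- punch_short: Round steel punch. Shank 16 mm diameter, 28 mm long, 1 mm rounded end edge; above it the body, 26 mm diameter, 30 mm long, its underside the shoulder; on top a ground nose 10 mm high tapering to 14 mm. About 0.19 kg. Origin at the centre of the shank's lower end, z up: shoulder at +28 mm, top of the body at +58 mm. Already home in pocket one: to stay there.
- punch_medium: Round steel punch. Shank 16 mm diameter, 28 mm long, 1 mm rounded end edge; above it the body, 26 mm diameter, 45 mm long, its underside the shoulder; on top a ground nose 10 mm high tapering to 14 mm. About 0.25 kg. Origin at the centre of the shank's lower end, z up: shoulder at +28 mm, top of the body at +73 mm. Starts in an end hole of the block.
- punch_long: Round steel punch. Shank 16 mm diameter, 28 mm long, 1 mm rounded end edge; above it the body, 26 mm diameter, 60 mm long, its underside the shoulder; on top a ground nose 10 mm high tapering to 14 mm. About 0.32 kg. Origin at the centre of the shank's lower end, z up: shoulder at +28 mm, top of the body at +88 mm. Starts in the other end hole of the block.
- dial (a joint): Angle of the stage dial, rad, growing clockwise from above. 0 = off: bar along the demagnetiser's x, white pointer line to +x. Clicks (sprung detents) at 0.4, 0.8 and 1.2 (one, two, three white strokes); end stop at 1.27. Let go, a spring returns it all the way to off (0.08 N m at off, 0.22 at stage three; clicks add or take about 0.06).
- dial_grip: The dial's grip: an upright black bar 56 mm long, 13 mm thick, 25 mm high, turning with the dial about the vertical axis through its middle, on a round skirt 54 mm across. Origin on the axis under the skirt, 74 mm above the bench; the bar from 81 to 106 mm above the bench. Its x axis runs along the bar to the white pointer line, z up.
- oil_bottle: White plastic oil bottle, 56 mm across, 135 mm tall, standing on the bench. Origin at the centre of its underside. Leave alone.
- brush: Brush with a wooden handle, about 200 mm long, lying on the bench. Leave alone.
- paste_tin: Flat round aluminium tin, 70 mm across, 35 mm tall. Origin at the centre of its underside. Leave alone.
Things that resemble listed ones, but are neither listed nor needed, are in the scene too. Leave any red look-alike of the punch_short alone.

How it is judged (in metres and radians):
On the way, in this order (a step that is already met when the one before it is completed fails the run):
1. the medium punch is home in pocket two and let go of (z of punch_medium in the frame of pocket_2 below -0.0245 m and horizontal distance between punch_medium and pocket_2 below 0.005 m and angle between punch_medium's own z axis and vertical below 0.12 rad and contact force between the fingers and punch_medium below 0.1 N), for 0.1 s.
2. then the long punch is home in pocket three and let go of (z of punch_long in the frame of pocket_3 below -0.0245 m and horizontal distance between punch_long and pocket_3 below 0.005 m and angle between punch_long's own z axis and vertical below 0.12 rad and contact force between the fingers and punch_long below 0.1 N), for 0.1 s.
3. then the dial is turned to stage three and held there by the fingers (value of joint dial above 1.08 rad and contact force between the fingers and dial_grip above 1 N), for 0.2 s.
At the end, for the whole second after the job is handed in: Fingers hold the dial at stage three (above 1.08 rad, over 1 N on its grip) through the last second; short, medium and long punch stand in pockets one, two, three: upright within 0.12 rad, origin at least 24.5 mm below the mouth (28 is home), within 5 mm of its axis (all of step 3 and z of punch_short in the frame of pocket_1 below -0.0245 m and horizontal distance between punch_short and pocket_1 below 0.005 m and angle between each of punch_short, punch_medium, punch_long's own z axis and vertical below 0.12 rad and z of punch_medium in the frame of pocket_2 below -0.0245 m and horizontal distance between punch_medium and pocket_2 below 0.005 m and z of punch_long in the frame of pocket_3 below -0.0245 m and horizontal distance between punch_long and pocket_3 below 0.005 m and linear speed of each of punch_long, punch_medium below 0.02 m/s); the arm keeps its last pose, push and grip.
It fails at once if the dial is turned from off (beyond 0.25 rad) before both punches are home (value of joint dial above 0.25 rad and not ((z of punch_medium in the frame of pocket_2 below -0.0245 m and horizontal distance between punch_medium and pocket_2 below 0.005 m and angle between punch_medium's own z axis and vertical below 0.12 rad) and (z of punch_long in the frame of pocket_3 below -0.0245 m and horizontal distance between punch_long and pocket_3 below 0.005 m and angle between punch_long's own z axis and vertical below 0.12 rad))).
It fails at once if the short punch is taken out of pocket one (z of punch_short in the frame of pocket_1 above -0.015 m).
It fails at once if the oil bottle, brush or tin is shifted by more than 30 mm or the bottle tipped (distance of any of oil_bottle, brush, paste_tin from where it was at the start of the episode above 0.03 m or angle between oil_bottle's own z axis and vertical above 0.35 rad).
It also fails if it takes over 64 s, if anything falls off the work surface, if the arm or the gripper's body presses on something with over 40 N, if the wrist force passes 120 N, or if a joint passes its speed limit or range.

## Working session

There is one attempt and no reset: what is moved stays moved. The work goes in short steps, Python scripts to look and compute and a tool call to move; the robot and the scene stay as the last step left them, time stands still between calls to the robot, and variables do not carry over. Pictures are saved under pics/ and viewed, about 8 in all and at most 12, crops included, and the job is handed in when it is done.

Besides the shell and the picture viewer there is one more tool, called after ">>>" by a JSON object that holds its "api" and its "payload", one argument or row to a line. move_arm: Moves the arm, as the interface text tells. Its arguments: {"type":"object","properties":{"commands":{"type":"array"},"jaw":{"type":"number"}},"required":["commands"]}

```bash
mkdir -p pics; python3 - <<'E'
from plant import *
import cv2,numpy as np
o=get_obs();print(o)
for n in("scene","top"):
    p,d=snapshot(n);c=calibration(n);print(n,c)
    cv2.imwrite(f"pics/{n}0.png",p[:,:,::-1]);np.savez(f"{n}0.npz",p=p,d=d)
E
ls
```

```text
{'clock': 0.0, 'joint_pos': array([ 8.19401436e+01,  2.05909868e+01,  6.32301414e-01, -2.00541178e-02,
       -7.01349137e+01, -1.65070136e+01]), 'qvel': array([ 0.01281247,  0.06093495,  0.08601429, -0.05703638, -0.02825775,
       -0.15476755]), 'tau': array([ 5.09600013e-04, -5.82728112e+01,  2.93059874e+01,  6.99730039e+00,
        6.95429437e-03, -1.84238720e-04]), 'tool_pos': array([0.28045366, 0.61343227, 0.22561677]), 'orientation': array([   5.12081161,   89.90452064, -109.45288828]), 'force': array([-0.30894079,  0.4334879 ,  0.44973959]), 'moment': array([-0.02751592, -0.01258964,  0.02030566]), 'opening': 0.08747195907324441}
scene {'mtx': array([[422.76327864,   0.        , 317.08639497],
       [  0.        , 422.76327864, 195.44720352],
       [  0.        ,   0.        ,   1.        ]]), 'T': array([[ 0.77726473, -0.42785527,  0.46130186,  1.09074724],
       [ 0.62916438,  0.52456324, -0.57357266, -0.58066671],
       [ 0.00342409,  0.73605249,  0.6769158 ,  0.83661611],
       [ 0.        ,  0.        ,  0.        ,  1.        ]])}
top {'mtx': array([[491.76863889,   0.        , 320.05611219],
       [  0.        , 491.76863889, 196.23113684],
       [  0.        ,   0.        ,   1.        ]]), 'T': array([[-0.02632827,  0.97968399, -0.19881172,  0.29639666],
       [-0.99955696, -0.0285616 , -0.00837343,  0.03662719],
       [-0.0138817 ,  0.19850318,  0.98000193,  1.4778428 ],
       [ 0.        ,  0.        ,  0.        ,  1.        ]])}
pics
scene0.npz
top0.npz
```

View pics/scene0.png

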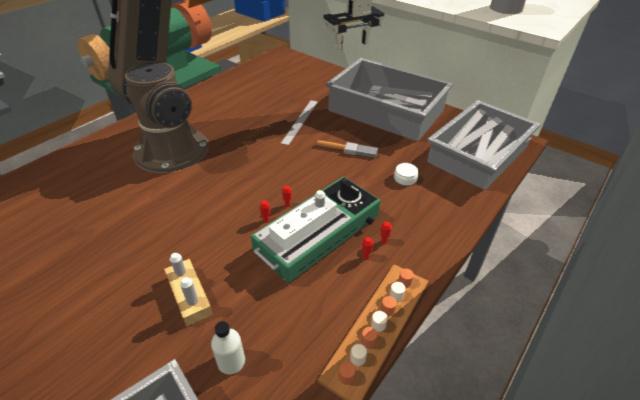

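View pics/top0.png

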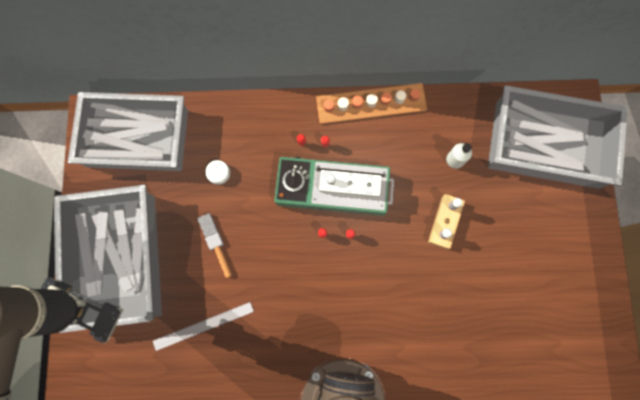

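The scene view shows the demagnetiser with its dial at about (350,192), the block with two punches at (177,262) and (188,290), and four red look-alikes at (265,210), (287,195), (368,245) and (386,231). In the top view the demagnetiser is at (332,186), the block at (447,222), the tin at (218,172), the brush at (213,240) and the bottle at (459,155).

The orange strip at (372,102) holds other pegs (white and orange), and those aren't listed. Next is a close crop of the block and rack.

```bash
cat > h.py <<'E'
import numpy as np, cv2
from plant import *
def pt(n,d,u,v):
    c=calibration(n);K=c["mtx"];z=d
    p=np.array([(u-K[0,2])/K[0,0]*z,-(v-K[1,2])/K[1,1]*z,-z,1]);return (c["T"]@p)[:3]
def plane(n,u,v,h):
    o=calibration(n)["T"][:3,3];p=pt(n,1.,u,v);r=p-o;return o+r*(h-o[2])/r[2]
def proj(n,P):
    c=calibration(n);K=c["mtx"];q=np.linalg.inv(c["T"])@np.append(P,1)
    return np.array([K[0,0]*q[0]/-q[2]+K[0,2],K[1,1]*-q[1]/-q[2]+K[1,2]])
def cloud(n,d):
    v,u=np.mgrid[0:400,0:640];c=calibration(n);K=c["mtx"]
    P=np.stack([(u-K[0,2])/K[0,0]*d,-(v-K[1,2])/K[1,1]*d,-d,np.ones_like(d)],-1)
    return (P@c["T"].T)[...,:3]
E
python3 - <<'E'
from h import *
S=np.load("scene0.npz");T=np.load("top0.npz")
def cr(p,x,y,w,h,f): return cv2.resize(p[y:y+h,x:x+w],None,fx=f,fy=f,interpolation=cv2.INTER_CUBIC)
a=cr(T["p"],265,145,210,110,3.8)
b=cr(S["p"],150,170,240,160,2.0);e=cr(S["p"],155,240,70,80,4)
im=np.zeros((a.shape[0]+160,800,3),np.uint8)
im=np.zeros((600,800,3),np.uint8)
a=cv2.resize(a,(536,280));im[:280,:536]=a;im[280:600,:480]=b;im[280:600,500:780]=e
cv2.imwrite("pics/crop1.png",im[:,:,::-1])
for n,D in(("top",T),("scene",S)):
    C=cloud(n,D["d"]);p=cv2.cvtColor(D["p"],cv2.COLOR_RGB2HSV)
    # green
    g=(p[...,0]>60)&(p[...,0]<95)&(p[...,1]>90)&(C[...,2]>.06)&(C[...,2]<.08)&(C[...,0]>.3)
    r=cv2.minAreaRect((C[g][:,:2]*1000).astype(np.float32)) if g.sum()>5 else 0
    print(n,"green",g.sum(),r)
    hi=(C[...,2]>.105)&(C[...,2]<.115)&(D["d"]>0)&(C[...,0]>.4)&(C[...,0]<.75)&(abs(C[...,1])<.3)
    print("rack",hi.sum(),cv2.minAreaRect((C[hi][:,:2]*1000).astype(np.float32)))
    w=(p[...,0]>12)&(p[...,0]<30)&(p[...,1]>60)&(C[...,2]>.028)&(C[...,2]<.042)&(C[...,1]<-.1)&(C[...,1]>-.4)&(C[...,0]<.62)
    print("block",w.sum(),cv2.minAreaRect((C[w][:,:2]*1000).astype(np.float32)))
    m=(C[...,2]>.065)&(C[...,2]<.12)&(C[...,1]<-.1)&(C[...,1]>-.4)&(C[...,0]<.6)&(C[...,0]>.3)&(D["d"]>0)
    k,l,st,ce=cv2.connectedComponentsWithStats(m.astype(np.uint8))
    for i in range(1,k):
        q=C[l==i];print(i,len(q),ce[i],q.mean(0).round(4),q.max(0).round(3),q.min(0).round(3))
E
```

```text
top green 0 0
rack 995 ((615.1141967773438, 3.985015869140625), (256.2507629394531, 58.76522445678711), 82.85000610351562)
block 782 ((534.1807861328125, -248.68060302734375), (225.9723663330078, 151.8674774169922), 68.53565979003906)
1 403 [379.617866   199.67990074] [ 0.5648 -0.1234  0.0794] [ 0.6   -0.1    0.117] [ 0.527 -0.151  0.065]
2 101 [456.03960396 203.66336634] [ 0.543  -0.3367  0.1008] [ 0.559 -0.327  0.118] [ 0.533 -0.352  0.065]
3 83 [446.25301205 233.3253012 ] [ 0.4606 -0.3051  0.0905] [ 0.473 -0.295  0.106] [ 0.449 -0.319  0.067]
scene green 837 ((621.969970703125, 6.360870361328125), (324.61383056640625, 141.22679138183594), 83.11898040771484)
rack 1152 ((617.8505859375, 1.848602294921875), (256.65570068359375, 61.47846984863281), 82.74380493164062)
block 1074 ((312.80975341796875, -170.1922607421875), (208.79904174804688, 628.5473022460938), 68.76339721679688)
1 464 [266.86422414 236.07112069] [ 0.5719 -0.1269  0.0795] [ 0.6   -0.1    0.113] [ 0.531 -0.153  0.065]
2 167 [176.53892216 260.83233533] [ 0.4709 -0.312   0.0855] [ 0.479 -0.298  0.1  ] [ 0.456 -0.322  0.065]
3 244 [187.99180328 287.72131148] [ 0.5554 -0.3445  0.0947] [ 0.563 -0.33   0.116] [ 0.54  -0.355  0.065]
```

View pics/crop1.png

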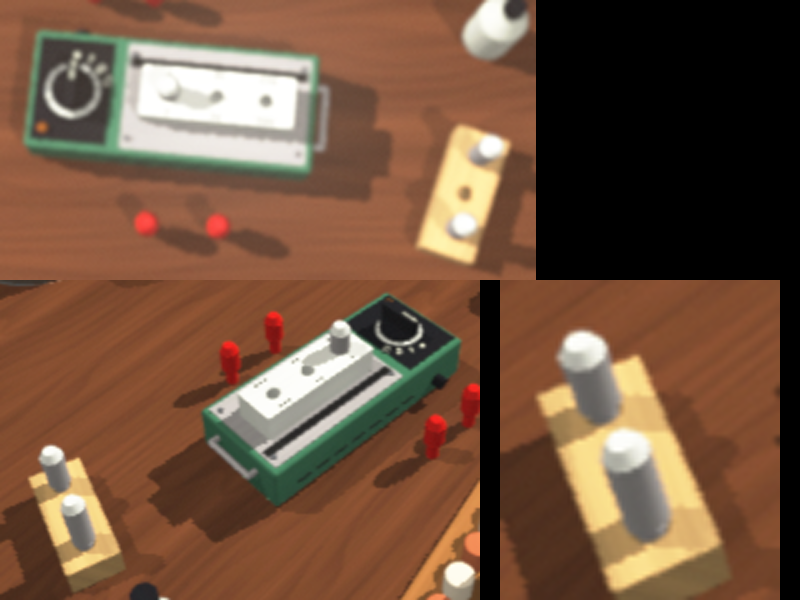

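The crop confirms the choice. The near punch on the block (scene (177,262), top at about 0.10 m) is shorter, so it is the medium one. The far punch (scene (188,290), top at about 0.115 m) is the long one. The short punch stands in the pocket next to the dial, and the pointer is at +x. Now for precise positions.

```bash
cat > m.py <<'E'
from h import *
from scipy.optimize import least_squares
def circ(P,r,z0,z1):
    P=P[(P[:,2]>z0)&(P[:,2]<z1)]
    if len(P)<8: return None
    s=least_squares(lambda c:np.hypot(P[:,0]-c[0],P[:,1]-c[1])-r,P[:,:2].mean(0)+0.0,loss="soft_l1",f_scale=.001)
    return s.x.round(4),len(P),np.sqrt(np.mean(s.fun**2)).round(4)
E
python3 - <<'E'
from m import *
for n in("scene","top"):
    D=np.load(n+"0.npz");C=cloud(n,D["d"]);P=C.reshape(-1,3);v=P[:,2]
    for nm,c,a,b in(("med",(.465,-.308),.046,.086),("long",(.552,-.34),.046,.1),("short",(.615,.01),.115,.138)):
        q=P[np.hypot(P[:,0]-c[0],P[:,1]-c[1])<.03];print(n,nm,circ(q,.013,a,b))
    g=cv2.cvtColor(D["p"],cv2.COLOR_RGB2GRAY)
    # pockets: dark blobs on rack
    for nm,c in(("p2",(.61,-.044)),("p3",(.603,-.099))):
        u,w=proj(n,[*c,.11]).round().astype(int);
        s=g[w-14:w+15,u-14:u+15];th=.80*np.percentile(s,85)
        k,l,st,ce=cv2.connectedComponentsWithStats(((s<th)).astype(np.uint8))
        for i in range(1,k):
            if st[i,4]>8 and np.linalg.norm(ce[i]-14)<9: print(n,nm,(u,w),st[i,4],st[i,:4],(ce[i]+[u-14,w-14]).round(1),plane(n,*(ce[i]+[u-14,w-14]),.11).round(4))
    b=(cv2.cvtColor(D["p"],cv2.COLOR_RGB2HSV))
    w=(b[...,0]>12)&(b[...,0]<30)&(b[...,1]>50)&(abs(C[...,2]-.035)<.004)&(np.hypot(C[...,0]-.508,C[...,1]+.325)<.1)
    print("block",w.sum(),cv2.minAreaRect((C[w][:,:2]*1000).astype(np.float32)))
    r=(g>130)&(abs(C[...,2]-.11)<.004)&(np.hypot(C[...,0]-.615,C[...,1]+.04)<.1)
    print("racktop",r.sum(),cv2.minAreaRect((C[r][:,:2]*1000).astype(np.float32)))
    dk=(abs(C[...,2]-.105)<.004)&(g<90)&(np.hypot(C[...,0]-.635,C[...,1]-.12)<.045)
    print("dialbar",dk.sum(),cv2.minAreaRect((C[dk][:,:2]*1000).astype(np.float32)))
    rd=((b[...,0]<6)|(b[...,0]>174))&(b[...,1]>180)&(C[...,2]>.03)&(C[...,0]>.3)
    k,l,st,ce=cv2.connectedComponentsWithStats(rd.astype(np.uint8))
    for i in range(1,k):
        if st[i,4]>15: print("red",C[l==i].mean(0).round(3),C[l==i][:,2].max().round(3))
E
```

```text
scene med (array([ 0.4641, -0.3088]), 141, np.float64(0.001))
scene long (array([ 0.5481, -0.3413]), 195, np.float64(0.0008))
scene short (array([0.6199, 0.0159]), 73, np.float64(0.0011))
scene p2 (np.int64(301), np.int64(215)) 111 [14  0 15 17] [307.9 209.5] [ 0.6101 -0.0186  0.11  ]
scene p3 (np.int64(284), np.int64(227)) 30 [13 11  7  6] [286.2 226.2] [ 0.6064 -0.094   0.11  ]
block 1036 ((507.2222595214844, -325.49322509765625), (60.115333557128906, 153.61526489257812), 68.8989486694336)
racktop 1059 ((613.2947998046875, -39.48719787597656), (173.61624145507812, 60.45112991333008), 82.4831771850586)
dialbar 72 ((635.094970703125, 123.02965545654297), (15.123977661132812, 57.06392288208008), 84.32119750976562)
red [0.486 0.039 0.053] 0.071
red [ 0.481 -0.043  0.053] 0.071
red [0.771 0.093 0.054] 0.07
red [0.766 0.017 0.059] 0.837
top med (array([ 0.4624, -0.3091]), 32, np.float64(0.0006))
top long (array([ 0.546 , -0.3413]), 52, np.float64(0.0006))
top short (array([0.617 , 0.0135]), 30, np.float64(0.0087))
top p2 (np.int64(352), np.int64(183)) 16 [ 9 12  5  4] [349.2 182.6] [ 0.611  -0.0358  0.11  ]
top p3 (np.int64(371), np.int64(185)) 13 [10 12  4  4] [368.6 184.4] [ 0.6043 -0.0909  0.11  ]
block 629 ((504.1728210449219, -325.1667175292969), (61.63378143310547, 151.84072875976562), 68.7783432006836)
racktop 834 ((609.824462890625, -38.80061340332031), (170.0068817138672, 58.382625579833984), 82.66226196289062)
dialbar 39 ((630.3837890625, 124.91475677490234), (12.60024642944336, 54.01411819458008), 83.1390380859375)
red [0.761 0.102 0.064] 0.074
red [0.755 0.03  0.066] 0.075
red [0.476 0.046 0.065] 0.074
red [ 0.471 -0.034  0.064] 0.073
```

```bash
cat > go.py <<'E'
import sys
from h import *
from scipy.spatial.transform import Rotation as Ro
def go(t,ang,o=None):
    o=o or get_obs();R=Ro.from_euler("xyz",o["orientation"],degrees=True).as_matrix()
    d=R.T@(np.array(t)-o["tool_pos"])*100
    ja=np.degrees(np.arctan2(R[1,2],R[0,2]));s=-((ang-ja+90)%180-90)
    print("t",round(o["clock"],2),"pos",o["tool_pos"].round(4),"jaw",round(ja,1),"j",o["joint_pos"].round(0),"F",o["force"].round(1),"op",round(o["opening"],4),"axis",R[:,0].round(4))
    print("target",t,"d_cm(tool xyz)",d.round(2),"spin rad",round(np.radians(s),3));return d
if __name__=="__main__":
    a=list(map(float,sys.argv[1:]))
    for i in range(0,len(a),4): go(a[i:i+3],a[i+3])
E
python3 go.py .55 .1 .225 68.8 .463 -.309 .16 68.8
```

```text
t 0.1 pos [0.2805 0.6135 0.2257] jaw -114.6 j [ 82.  21.   1.  -0. -70. -17.] F [ 0.4 -0.1 -0.6] op 0.0879 axis [-5.0e-04 -1.4e-03 -1.0e+00]
target [0.55, 0.1, 0.225] d_cm(tool xyz) [ 0.13 45.86 35.49] spin rad -0.059
t 0.1 pos [0.2805 0.6135 0.2257] jaw -114.6 j [ 82.  21.   1.  -0. -70. -17.] F [ 0.4 -0.1 -0.6] op 0.0879 axis [-5.0e-04 -1.4e-03 -1.0e+00]
target [0.463, -0.309, 0.16] d_cm(tool xyz) [ 6.69 54.96 76.29] spin rad -0.059
```

>>> {"api": "move_arm", "payload": {
  "commands": [
    [[0,3.2,2.5,0],[0,3.3,2.5,0],[0,3.3,2.5,0],[0,3.3,2.5,0],[0,3.3,2.5,0],[0,3.3,2.5,0],[0,3.3,2.5,0],[0,3.3,2.5,0]]
  ],
  "jaw": 5.5
}}

```text
clock: 0.9
tool_pos: [0.437, 0.3209, 0.2264]
orientation: [-28.3, 90.0, -142.9]
force: [1.0, 0.9, -0.6]
opening: 0.055
```

>>> {"api": "move_arm", "payload": {
  "commands": [
    [[0,3.3,2.5,0],[0,3.3,2.5,0],[0,3.3,2.5,0],[0,3.3,2.5,0],[0,3.3,2.5,0],[0,3.2,3,-0.06],[0,0,3,0],[0,0,0,0]]
  ]
}}

```text
clock: 1.7
tool_pos: [0.5395, 0.0686, 0.226]
orientation: [-49.7, 89.9, -161.1]
force: [0.2, 0.3, 0.6]
opening: 0.0553
```

```bash
python3 go.py .463 -.309 .15 68.8
```

```text
t 1.7 pos [0.5395 0.0686 0.226 ] jaw -111.3 j [ 28.   8. -16.  -0. -66.  41.] F [0.2 0.3 0.6] op 0.0553 axis [-1.7e-03 -6.0e-04 -1.0e+00]
target [0.463, -0.309, 0.15] d_cm(tool xyz) [ 7.64  6.62 37.94] spin rad -0.002
```

>>> {"api": "move_arm", "payload": {
  "commands": [
    [[0,0.7,4,0],[0,0.7,4.2,0],[0,0.7,4.2,0],[0,0.7,4.2,0],[0,0.7,4.2,0],[0,0.7,4.2,0],[0,0.7,4.2,0],[0,0.7,4.2,0]]
  ]
}}

```text
clock: 2.5
tool_pos: [0.472, -0.2612, 0.2266]
orientation: [139.9, 90.0, 28.8]
force: [0.7, -0.2, -0.3]
opening: 0.0552
```

>>> {"api": "move_arm", "payload": {
  "commands": [
    [[2,1,4.2,0],[3,0,0.3,0],[2.6,0,0,0],[0,0,0,0],[0,0,0,0]]
  ]
}}

```text
clock: 3.0
tool_pos: [0.4657, -0.3054, 0.1508]
orientation: [-58.6, 89.9, -169.7]
force: [-0.4, -0.5, 0.2]
opening: 0.0552
```

```bash
python3 go.py .463 -.309 .05 68.8; python3 - <<'E'
from h import *
ims=[]
for n,x,y in(("scene",120,215),("top",390,170)):
    p,d=snapshot(n);np.savez(n+"1.npz",p=p,d=d);ims.append(cv2.resize(p[y:y+110,x:x+110],None,fx=3.6,fy=3.6,interpolation=cv2.INTER_CUBIC))
    print(n,proj(n,[.463,-.309,.15])-[x,y])
cv2.imwrite("pics/c2.png",np.hstack(ims)[:,:,::-1])
E
```

```text
t 3.0 pos [ 0.4657 -0.3054  0.1508] jaw -111.1 j [-13.  13. -20.   0. -57.  82.] F [-0.4 -0.5  0.2] op 0.0552 axis [-1.e-03 -2.e-04 -1.e+00]
target [0.463, -0.309, 0.05] d_cm(tool xyz) [10.08 -0.11  0.42] spin rad 0.002
scene [48.75239588 24.24511714]
top [62.83762544 59.65203688]
```

View pics/c2.png

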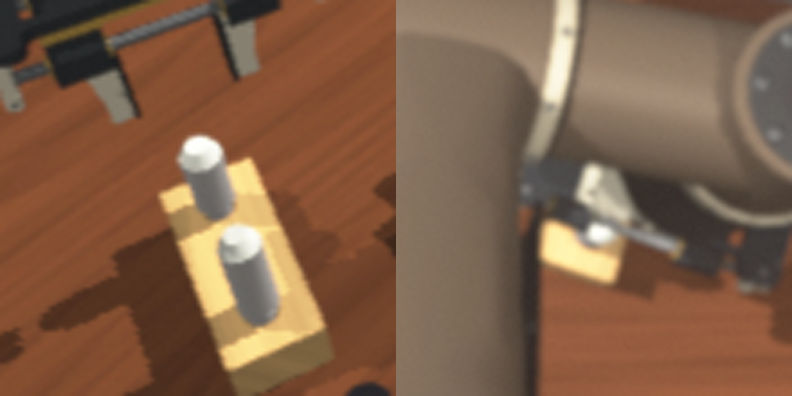

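In the scene half, the open fingers are above the medium punch, tips at about (122,122) and (245,75), which agrees with the projected TCP. Descending.

>>> {"api": "move_arm", "payload": {
  "commands": [
    [[2,-0.1,0.4,0],[3,0,0,0],[3,0,0,0],[2,0,0,0],[0,0,0,0],[0,0,0,0]]
  ]
}}

```text
clock: 3.7
tool_pos: [0.4643, -0.309, 0.052]
orientation: [81.6, 89.9, -29.5]
force: [0.1, -0.4, -0.2]
opening: 0.0554
```

>>> {"api": "move_arm", "payload": {
  "commands": [
    [[0,0,0,0],[0,0,0,0],[0,0,0,0],[0,0,0,0],[0,0,0,0],[0,0,0,0]]
  ],
  "jaw": 1.5
}}

```text
clock: 4.3
tool_pos: [0.4634, -0.3091, 0.051]
orientation: [76.7, 90.0, -34.4]
force: [-0.7, 0.8, 5.2]
opening: 0.0256
```

```bash
python3 go.py .463 -.309 .05 68.8
```

```text
t 4.3 pos [ 0.4634 -0.3091  0.051 ] jaw -111.1 j [-14.  20. -27.   0. -44.  82.] F [-0.7  0.8  5.2] op 0.0256 axis [ 5.e-04 -4.e-04 -1.e+00]
target [0.463, -0.309, 0.05] d_cm(tool xyz) [ 0.1  -0.04  0.01] spin rad 0.001
```

>>> {"api": "move_arm", "payload": {
  "commands": [
    [[-1,0,0,0],[-3,0,0,0],[-4,0,0,0],[-4,0,0,0],[-3,0,0,0],[0,0,0,0]]
  ]
}}

```text
clock: 4.9
tool_pos: [0.4652, -0.3099, 0.2058]
orientation: [89.6, 89.5, -21.5]
force: [0.5, -0.3, -1.8]
opening: 0.0257
```

```bash
python3 go.py .6116 -.039 .2 -7.3; python3 - <<'E'
from m import *
o=get_obs()["tool_pos"]
p,d=snapshot("scene");np.savez("scene2.npz",p=p,d=d);C=cloud("scene",d).reshape(-1,3)
q=C[(np.hypot(C[:,0]-o[0],C[:,1]-o[1])<.02)];print(o,circ(q,.013,o[2]-.008,o[2]-.001),"shank",circ(q,.008,o[2]-.034,o[2]-.01), q[:,2].min()-o[2])
E
```

```text
t 4.9 pos [ 0.4652 -0.3099  0.2058] jaw -111.1 j [-14.  10. -16.   0. -63.  82.] F [ 0.5 -0.3 -1.8] op 0.0257 axis [ 0.0074 -0.0029 -1.    ]
target [0.6116, -0.039, 0.2] d_cm(tool xyz) [  0.61   3.9  -30.54] spin rad 1.33
[ 0.46523748 -0.30985764  0.20577247] (array([ 0.4659, -0.3097]), 30, np.float64(0.0009)) shank (array([ 0.4662, -0.3096]), 57, np.float64(0.0009)) -0.19383203010408911
```

>>> {"api": "move_arm", "payload": {
  "commands": [
    [[0,0.5,-3.5,0],[0,0.5,-4,0],[0,0.5,-4,0],[0,0.5,-4,0],[0,0.5,-4,0],[0,0.5,-4,0],[0,0.5,-4,0],[0,0.4,-3,0]]
  ]
}}

```text
clock: 5.75
tool_pos: [0.6093, -0.0363, 0.1988]
orientation: [-67.4, 89.8, -178.5]
force: [-0.4, -0.9, -1.7]
opening: 0.0257
```

>>> {"api": "move_arm", "payload": {
  "commands": [
    [[0,0,0,0.13],[0,0,0,0.14],[0,0,0,0.14],[0,0,0,0.14],[0,0,0,0.14],[0,0,0,0.14],[0,0,0,0.14],[0,0,0,0.14]]
  ]
}}

```text
clock: 6.55
tool_pos: [0.6083, -0.0385, 0.1987]
orientation: [-2.5, 89.8, -177.6]
force: [-0.4, 0.6, -2.9]
opening: 0.0255
```

>>> {"api": "move_arm", "payload": {
  "commands": [
    [[0,0,0,0.14],[0,0,0,0.08],[0,0,0,0],[0,0,0,0]]
  ]
}}

```text
clock: 6.95
tool_pos: [0.6088, -0.0385, 0.1994]
orientation: [12.5, 89.9, -174.7]
force: [-0.2, 0.2, -3.0]
opening: 0.0253
```

```bash
cat > held.py <<'E'
import sys
from m import *
k=sys.argv[1];o=get_obs()["tool_pos"];ims=[]
for n in("scene","top"):
    p,d=snapshot(n);np.savez(n+k+".npz",p=p,d=d);C=cloud(n,d).reshape(-1,3)
    q=C[(np.hypot(C[:,0]-o[0],C[:,1]-o[1])<.02)]
    print(n,o.round(4),"body",circ(q,.013,o[2]-.008,o[2]-.001),"shank",circ(q,.008,o[2]-.034,o[2]-.01))
    u,v=proj(n,o-[0,0,.03]).astype(int);x=max(0,min(520,u-60));y=max(0,min(290,v-55))
    ims.append(cv2.resize(p[y:y+110,x:x+110],None,fx=3.6,fy=3.6,interpolation=cv2.INTER_CUBIC))
cv2.imwrite(f"pics/h{k}.png",np.hstack(ims)[:,:,::-1])
E
python3 go.py .6122 -.0392 .16 -7.3;python3 held.py 3
```

```text
t 6.95 pos [ 0.6088 -0.0385  0.1994] jaw 172.8 j [ 15.  16. -10.  -0. -64. -22.] F [-0.2  0.2 -3. ] op 0.0253 axis [-2.1e-03 -2.0e-04 -1.0e+00]
target [0.6122, -0.0392, 0.16] d_cm(tool xyz) [ 3.94  0.02 -0.35] spin rad 0.002
scene [ 0.6088 -0.0385  0.1994] body (array([ 0.6112, -0.0375]), 13, np.float64(0.0009)) shank (array([ 0.6106, -0.0376]), 39, np.float64(0.0011))
top [ 0.6088 -0.0385  0.1994] body None shank None
```

>>> {"api": "move_arm", "payload": {
  "commands": [
    [[1,0.1,-0.3,0],[2,0,0,0],[1.6,0,0,0],[0,0,0,0],[0,0,0,0]]
  ]
}}

```text
clock: 7.55
tool_pos: [0.6124, -0.04, 0.1543]
orientation: [38.9, 89.9, -148.4]
force: [0.7, -0.2, -2.4]
opening: 0.0256
```

```bash
python3 go.py .6115 -.0397 .115 -7.3;python3 held.py 4
```

```text
t 7.55 pos [ 0.6124 -0.04    0.1543] jaw 172.7 j [ 14.  18. -13.   0. -59. -22.] F [ 0.7 -0.2 -2.4] op 0.0256 axis [-9.e-04 -5.e-04 -1.e+00]
target [0.6115, -0.0397, 0.115] d_cm(tool xyz) [ 3.93 -0.03  0.09] spin rad -0.0
scene [ 0.6124 -0.04    0.1543] body (array([ 0.6134, -0.0383]), 13, np.float64(0.0007)) shank (array([ 0.6142, -0.0396]), 38, np.float64(0.001))
top [ 0.6124 -0.04    0.1543] body None shank None
```

View pics/h4.png

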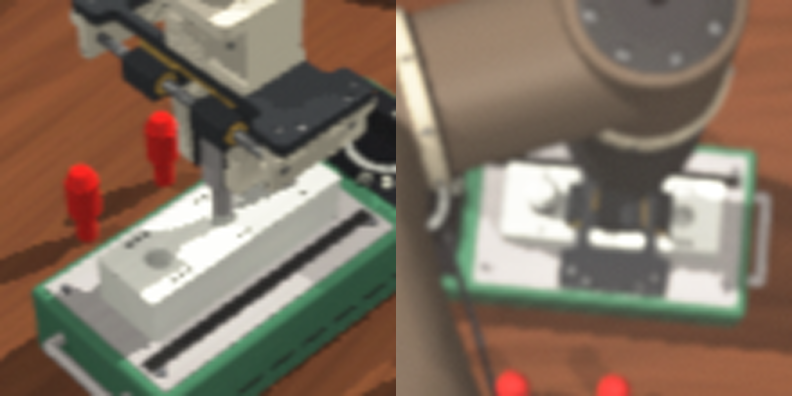

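In the scene half, the shank at (222,215) stands just above pocket two's mouth. Scene coordinates agree with pocket two to within about 1 mm. Lowering gently.

>>> {"api": "move_arm", "payload": {
  "commands": [
    [[0.6,0,0,0],[0.6,0,0,0],[0.5,0,0,0],[0,0,0,0]]
  ]
}}

```text
clock: 8.05
tool_pos: [0.6118, -0.0398, 0.1367]
orientation: [1.5, 89.9, 174.1]
force: [-0.5, 0.1, -3.4]
opening: 0.0253
```

>>> {"api": "move_arm", "payload": {
  "commands": [
    [[0.6,0,0,0],[0.6,0,0,0],[0.5,0,0,0],[0,0,0,0],[0,0,0,0]]
  ]
}}

```text
clock: 8.55
tool_pos: [0.6121, -0.0399, 0.1201]
orientation: [19.0, 90.0, -168.3]
force: [-1.4, -0.0, -3.3]
opening: 0.0253
```

>>> {"api": "move_arm", "payload": {
  "commands": [
    [[0.1,0,0,0],[0.1,0,0,0],[0,0,0,0],[0,0,0,0]]
  ]
}}

```text
clock: 8.95
tool_pos: [0.6122, -0.0399, 0.1186]
orientation: [-6.0, 90.0, 166.7]
force: [-2.4, 0.4, -1.1]
opening: 0.0258
```

>>> {"api": "move_arm", "payload": {
  "commands": [
    [[0,0,0,0],[0,0,0,0],[0,0,0,0],[0,0,0,0],[-1,0,0,0],[-3,0,0,0],[-4,0,0,0],[-3,0,0,0]]
  ],
  "jaw": 5.5
}}

```text
clock: 9.75
tool_pos: [0.613, -0.04, 0.2318]
orientation: [-177.1, 89.9, -4.5]
force: [0.6, 0.4, 0.4]
opening: 0.0548
```

```bash
python3 go.py .547 -.3413 .23 68.8; python3 - <<'E'
from m import *
p,d=snapshot("scene");np.savez("scene5.npz",p=p,d=d);C=cloud("scene",d).reshape(-1,3)
for nm,c,a,b in(("med",(.6133,-.0392),.115,.153),("short",(.62,.0159),.115,.138)):
    q=C[np.hypot(C[:,0]-c[0],C[:,1]-c[1])<.025];print(nm,circ(q,.013,a,b),q[:,2].max())
E
```

```text
t 9.75 pos [ 0.613  -0.04    0.2318] jaw 172.7 j [ 14.  15.  -7.   0. -68. -22.] F [0.6 0.4 0.4] op 0.0548 axis [ 2.4e-03 -2.0e-04 -1.0e+00]
target [0.547, -0.3413, 0.23] d_cm(tool xyz) [ 0.17 30.72  2.71] spin rad -1.328
med (array([ 0.6141, -0.039 ]), 121, np.float64(0.0011)) 0.385720772164428
short (array([0.6201, 0.0156]), 71, np.float64(0.001)) 0.5975341045627489
```

>>> {"api": "move_arm", "payload": {
  "commands": [
    [[0,3.5,0.3,0],[0,4,0.4,0],[0,4,0.4,0],[0,4,0.4,0],[0,4,0.4,0],[0,4,0.4,0],[0,4,0.2,0],[0,3.2,0.2,0]]
  ]
}}

```text
clock: 10.6
tool_pos: [0.5458, -0.343, 0.2293]
orientation: [152.3, 89.9, -35.0]
force: [0.1, -0.1, 0.4]
opening: 0.0548
```

>>> {"api": "move_arm", "payload": {
  "commands": [
    [[0,0,0,-0.13],[0,0,0,-0.14],[0,0,0,-0.14],[0,0,0,-0.14],[0,0,0,-0.14],[0,0,0,-0.14],[0,0,0,-0.14],[0,0,0,-0.14]]
  ]
}}

```text
clock: 11.4
tool_pos: [0.5464, -0.341, 0.2292]
orientation: [97.5, 90.0, -25.9]
force: [-0.3, 0.5, -0.8]
opening: 0.0553
```

>>> {"api": "move_arm", "payload": {
  "commands": [
    [[0,0,0,-0.14],[0,0,0,-0.08],[3,0,0,0],[3,0,0,0],[0,0,0,0],[0,0,0,0]]
  ]
}}

```text
clock: 12.0
tool_pos: [0.5465, -0.3412, 0.1693]
orientation: [-26.8, 90.0, -137.9]
force: [1.2, 0.3, 0.5]
opening: 0.0552
```

```bash
python3 go.py .5467 -.3416 .06 68.8; python3 - <<'E'
from m import *
p,d=snapshot("scene");np.savez("scene6.npz",p=p,d=d);C=cloud("scene",d).reshape(-1,3)
for nm,c,a,b in(("med",(.6133,-.0392),.115,.153),("short",(.62,.0159),.115,.138),("long",(.548,-.341),.046,.1)):
    q=C[np.hypot(C[:,0]-c[0],C[:,1]-c[1])<.02];q=q[q[:,2]<.2];print(nm,circ(q,.013,a,b),q[:,2].max())
E
```

```text
t 12.0 pos [ 0.5465 -0.3412  0.1693] jaw -111.1 j [-15.  20.  -8.   0. -62.  84.] F [1.2 0.3 0.5] op 0.0552 axis [-6.e-04 -5.e-04 -1.e+00]
target [0.5467, -0.3416, 0.06] d_cm(tool xyz) [10.93  0.04  0.02] spin rad 0.002
med (array([ 0.6141, -0.0388]), 116, np.float64(0.0012)) 0.16704334389492492
short (array([0.6199, 0.0159]), 71, np.float64(0.001)) 0.15100541411629909
long (array([ 0.5479, -0.3414]), 199, np.float64(0.0008)) 0.11573187258813267
```

>>> {"api": "move_arm", "payload": {
  "commands": [
    [[2,0,0,0],[3,0,0,0],[3,0,0,0],[2.9,0,0,0],[0,0,0,0],[0,0,0,0]]
  ]
}}

```text
clock: 12.65
tool_pos: [0.5474, -0.3414, 0.0613]
orientation: [69.7, 89.9, -41.4]
force: [0.2, 0.0, -0.1]
opening: 0.0546
```

>>> {"api": "move_arm", "payload": {
  "commands": [
    [[0,0,0,0],[0,0,0,0],[0,0,0,0],[0,0,0,0],[0,0,0,0],[0,0,0,0]]
  ],
  "jaw": 1.5
}}

```text
clock: 13.25
tool_pos: [0.5467, -0.3411, 0.0603]
orientation: [74.5, 89.9, -36.7]
force: [-1.4, 0.2, 4.7]
opening: 0.0258
```

>>> {"api": "move_arm", "payload": {
  "commands": [
    [[-1,0,0,0],[-3,0,0,0],[-4,0,0,0],[-4,0,0,0],[-3,0,0,0],[0,0,0,0],[0,0,0,0]]
  ]
}}

```text
clock: 13.95
tool_pos: [0.546, -0.3404, 0.2096]
orientation: [175.5, 89.9, 64.3]
force: [-0.2, 0.6, -5.4]
opening: 0.0255
```

```bash
python3 go.py .6051 -.0945 .21 -7.3
```

```text
t 13.95 pos [ 0.546  -0.3404  0.2096] jaw -111.2 j [-15.  18.  -5.  -0. -67.  84.] F [-0.2  0.6 -5.4] op 0.0255 axis [ 4.e-04  9.e-04 -1.e+00]
target [0.6051, -0.0945, 0.21] d_cm(tool xyz) [-2.000e-02 -3.370e+00 -2.507e+01] spin rad 1.329
```

>>> {"api": "move_arm", "payload": {
  "commands": [
    [[0,-0.4,-3,0],[0,-0.4,-3,0],[0,-0.5,-3.5,0],[0,-0.5,-3.5,0],[0,-0.5,-3.5,0],[0,-0.4,-3.2,0],[0,-0.4,-3,0],[0,-0.3,-2.4,0]]
  ]
}}

```text
clock: 14.75
tool_pos: [0.604, -0.0927, 0.2071]
orientation: [-72.3, 89.8, 176.6]
force: [0.4, -0.6, -3.4]
opening: 0.0255
```

>>> {"api": "move_arm", "payload": {
  "commands": [
    [[0,0,0,0.13],[0,0,0,0.14],[0,0,0,0.14],[0,0,0,0.14],[0,0,0,0.14],[0,0,0,0.14],[0,0,0,0.14],[0,0,0,0.14]]
  ]
}}

```text
clock: 15.55
tool_pos: [0.6036, -0.0944, 0.207]
orientation: [-6.2, 89.7, 178.7]
force: [0.4, -1.2, -4.3]
opening: 0.0254
```

>>> {"api": "move_arm", "payload": {
  "commands": [
    [[0,0,0,0.14],[0,0,0,0.08],[2,0,0,0],[2.2,0,0,0],[0,0,0,0],[0,0,0,0]]
  ]
}}

```text
clock: 16.15
tool_pos: [0.6042, -0.0947, 0.1663]
orientation: [17.4, 89.8, -169.9]
force: [-0.1, -0.4, -2.5]
opening: 0.0257
```

```bash
sed -i 's/-.034,o\[2\]-.01)/-.043,o[2]-.02)/;s/-.008,o\[2\]-.001/-.016,o[2]-.001/' held.py; python3 go.py .6051 -.0945 .1275 -7.3;python3 held.py 7
```

```text
t 16.15 pos [ 0.6042 -0.0947  0.1663] jaw 172.7 j [  9.  17. -12.   0. -61. -17.] F [-0.1 -0.4 -2.5] op 0.0257 axis [-3.4e-03 -6.0e-04 -1.0e+00]
target [0.6051, -0.0945, 0.1275] d_cm(tool xyz) [ 3.88 -0.03 -0.1 ] spin rad -0.001
scene [ 0.6042 -0.0947  0.1663] body (array([ 0.6059, -0.0946]), 33, np.float64(0.001)) shank (array([ 0.6059, -0.095 ]), 40, np.float64(0.0009))
top [ 0.6042 -0.0947  0.1663] body None shank None
```

View pics/h7.png

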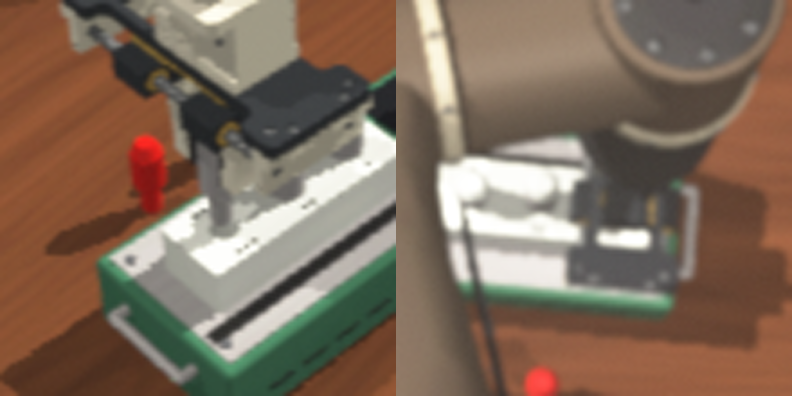

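In the scene half, the long punch's shank at (222,230) is over pocket three. Scene coordinates say a shift of about 1 mm in +x and +y is still due.

>>> {"api": "move_arm", "payload": {
  "commands": [
    [[0.6,-0.1,-0.1,0],[0.7,0,0,0],[0.7,0,0,0],[0,0,0,0]]
  ]
}}

```text
clock: 16.65
tool_pos: [0.6075, -0.0946, 0.1526]
orientation: [159.4, 89.7, -27.8]
force: [-10.0, -0.5, 27.7]
opening: 0.0256
```

>>> {"api": "move_arm", "payload": {
  "commands": [
    [[-0.6,0,0,0],[-0.8,0,0,0],[0,0,0,0],[0,0,0,0]]
  ]
}}

```text
clock: 17.05
tool_pos: [0.6062, -0.0936, 0.1611]
orientation: [-24.1, 90.0, 148.6]
force: [0.5, 0.2, -4.7]
opening: 0.0255
```

```bash
python3 go.py .6055 -.0942 .1275 -7.3;python3 held.py 8; python3 - <<'E'
from m import *
for k in"78":
  d=np.load(f"scene{k}.npz")["d"];C=cloud("scene",d).reshape(-1,3)
  for nm,c,a,b in(("med",(.6133,-.0392),.115,.14),("short",(.62,.0159),.115,.138)):
    q=C[np.hypot(C[:,0]-c[0],C[:,1]-c[1])<.02];print(nm,circ(q,.013,a,b))
# pocket 3 in earlier clean views: dark blob, printed with threshold variants
for n in("scene","top"):
  for k in "0","2","5","6":
    try:D=np.load(f"{n}{k}.npz")
    except: continue
    g=cv2.GaussianBlur(cv2.cvtColor(D["p"],cv2.COLOR_RGB2GRAY),(3,3),0);
    u,w=proj(n,[.605,-.0935,.11]).round().astype(int);s=g[w-7:w+8,u-7:u+8].astype(float)
    for f in(.7,.8,.88):
      m=(s<f*np.percentile(s,90)).astype(np.uint8);kk,l,st,ce=cv2.connectedComponentsWithStats(m)
      i=1+np.argmin([np.linalg.norm(c-7) for c in ce[1:]]) if kk>1 else 0
      if i: x,y,w_,h_=st[i,:4];e=(np.array([x+(w_-1)/2,y+(h_-1)/2])+[u-7,w-7]);print(n,k,f,st[i,4],w_,h_,"bbox ctr",plane(n,*e,.11).round(4),"cen",plane(n,*(ce[i]+[u-7,w-7]),.11).round(4))
E
```

```text
t 17.05 pos [ 0.6062 -0.0936  0.1611] jaw 172.7 j [  9.  18. -13.  -0. -60. -17.] F [ 0.5  0.2 -4.7] op 0.0255 axis [-3.e-04  2.e-04 -1.e+00]
target [0.6055, -0.0942, 0.1275] d_cm(tool xyz) [3.36 0.07 0.06] spin rad -0.001
scene [ 0.6062 -0.0936  0.1611] body (array([ 0.6084, -0.0929]), 28, np.float64(0.0006)) shank (array([ 0.6079, -0.0927]), 44, np.float64(0.0009))
top [ 0.6062 -0.0936  0.1611] body None shank None
med (array([ 0.6142, -0.0394]), 34, np.float64(0.0014))
short (array([0.6202, 0.0148]), 35, np.float64(0.0012))
med (array([ 0.6141, -0.0391]), 15, np.float64(0.0013))
short (array([0.62  , 0.0171]), 9, np.float64(0.0009))
scene 0 0.7 19 5 4 bbox ctr [ 0.6068 -0.095   0.11  ] cen [ 0.6064 -0.0949  0.11  ]
scene 0 0.8 30 7 6 bbox ctr [ 0.6068 -0.095   0.11  ] cen [ 0.6064 -0.094   0.11  ]
scene 0 0.88 39 8 6 bbox ctr [ 0.6077 -0.0942  0.11  ] cen [ 0.6067 -0.0944  0.11  ]
scene 2 0.7 17 5 4 bbox ctr [ 0.6068 -0.095   0.11  ] cen [ 0.6068 -0.0946  0.11  ]
scene 2 0.8 29 7 5 bbox ctr [ 0.6057 -0.0938  0.11  ] cen [ 0.6063 -0.0938  0.11  ]
scene 2 0.88 38 7 6 bbox ctr [ 0.6068 -0.095   0.11  ] cen [ 0.6066 -0.0946  0.11  ]
scene 5 0.7 31 7 5 bbox ctr [ 0.6039 -0.0953  0.11  ] cen [ 0.6037 -0.0945  0.11  ]
scene 5 0.8 111 15 10 bbox ctr [ 0.6003 -0.0878  0.11  ] cen [ 0.5991 -0.0874  0.11  ]
scene 5 0.88 130 15 11 bbox ctr [ 0.6014 -0.089   0.11  ] cen [ 0.5992 -0.0878  0.11  ]
scene 6 0.7 29 7 5 bbox ctr [ 0.6039 -0.0953  0.11  ] cen [ 0.6039 -0.0942  0.11  ]
scene 6 0.8 108 15 10 bbox ctr [ 0.6003 -0.0878  0.11  ] cen [ 0.599  -0.0874  0.11  ]
scene 6 0.88 127 15 11 bbox ctr [ 0.6014 -0.089   0.11  ] cen [ 0.599  -0.0879  0.11  ]
top 0 0.7 5 2 3 bbox ctr [ 0.6054 -0.0906  0.11  ] cen [ 0.6048 -0.0908  0.11  ]
top 0 0.8 12 4 4 bbox ctr [ 0.6039 -0.0905  0.11  ] cen [ 0.6047 -0.091   0.11  ]
top 0 0.88 20 5 5 bbox ctr [ 0.6054 -0.092   0.11  ] cen [ 0.6047 -0.0913  0.11  ]
```

>>> {"api": "move_arm", "payload": {
  "commands": [
    [[0,0.1,0.1,0],[0.4,0,0,0],[0,0,0,0],[0,0,0,0],[0,0,0,0]]
  ]
}}

```text
clock: 17.65
tool_pos: [0.6052, -0.0945, 0.1576]
orientation: [110.4, 90.0, -77.0]
force: [-0.6, 0.5, -2.9]
opening: 0.0257
```

```bash
python3 go.py .6052 -.0947 .1275 -7.3;python3 held.py 9
```

```text
t 17.65 pos [ 0.6052 -0.0945  0.1576] jaw 172.7 j [  9.  18. -13.   0. -59. -17.] F [-0.6  0.5 -2.9] op 0.0257 axis [ 0.e+00 -1.e-04 -1.e+00]
target [0.6052, -0.0947, 0.1275] d_cm(tool xyz) [ 3.01  0.02 -0.  ] spin rad -0.0
scene [ 0.6052 -0.0945  0.1576] body (array([ 0.6071, -0.0936]), 32, np.float64(0.0009)) shank (array([ 0.6069, -0.0939]), 42, np.float64(0.0011))
top [ 0.6052 -0.0945  0.1576] body None shank None
```

Held punch and pocket three now agree. Lowering in small steps.

>>> {"api": "move_arm", "payload": {
  "commands": [
    [[0.3,0,0,0],[0.3,0,0,0],[0.3,0,0,0],[0,0,0,0]]
  ]
}}

```text
clock: 18.15
tool_pos: [0.6047, -0.0945, 0.1478]
orientation: [7.1, 89.9, 179.7]
force: [-0.2, -0.3, -4.8]
opening: 0.0252
```

>>> {"api": "move_arm", "payload": {
  "commands": [
    [[0.5,0,0,0],[0.5,0,0,0],[0.4,0,0,0],[0.3,0,0,0],[0,0,0,0]]
  ]
}}

```text
clock: 18.65
tool_pos: [0.6048, -0.0945, 0.1309]
orientation: [11.8, 89.9, -175.5]
force: [-0.1, -0.5, -3.2]
opening: 0.0256
```

>>> {"api": "move_arm", "payload": {
  "commands": [
    [[0.2,0,0,0],[0.2,0,0,0],[0,0,0,0],[0,0,0,0]]
  ]
}}

```text
clock: 19.05
tool_pos: [0.6052, -0.0946, 0.1276]
orientation: [152.4, 90.0, -35.0]
force: [0.2, -0.2, -3.2]
opening: 0.0253
```

>>> {"api": "move_arm", "payload": {
  "commands": [
    [[0.2,0,0,0],[0.1,0,0,0],[0,0,0,0],[0,0,0,0]]
  ]
}}

```text
clock: 19.45
tool_pos: [0.6053, -0.0945, 0.1258]
orientation: [175.9, 89.9, -11.5]
force: [-3.4, 1.4, 5.2]
opening: 0.0256
```

Shoulder contact felt (the weight is taken up). Releasing and rising.

>>> {"api": "move_arm", "payload": {
  "commands": [
    [[0,0,0,0],[0,0,0,0],[0,0,0,0],[0,0,0,0],[-1,0,0,0],[-3,0,0,0],[-4,0,0,0],[-4,0,0,0]]
  ],
  "jaw": 5.5
}}

```text
clock: 20.25
tool_pos: [0.6049, -0.0947, 0.2465]
orientation: [47.4, 90.0, -139.9]
force: [1.6, 0.4, -0.2]
opening: 0.0549
```

```bash
python3 go.py .631 .1245 .24 82.7; python3 - <<'E'
from m import *
p,d=snapshot("scene");np.savez("scene10.npz",p=p,d=d);C=cloud("scene",d).reshape(-1,3)
for nm,c,a,b in(("long",(.607,-.094),.115,.165),("med",(.6133,-.0392),.115,.153),("short",(.62,.0159),.115,.138)):
    q=C[np.hypot(C[:,0]-c[0],C[:,1]-c[1])<.018];q=q[q[:,2]<.21];print(nm,circ(q,.013,a,b),q[:,2].max())
E
```

```text
t 20.25 pos [ 0.6049 -0.0947  0.2465] jaw 172.7 j [  9.  14.  -6.   0. -70. -17.] F [ 1.6  0.4 -0.2] op 0.0549 axis [-4.e-04 -4.e-04 -1.e+00]
target [0.631, 0.1245, 0.24] d_cm(tool xyz) [  0.64 -22.07   0.2 ] spin rad 1.57
long (array([ 0.607, -0.094]), 170, np.float64(0.001)) 0.1825963023482905
med (array([ 0.614 , -0.0391]), 119, np.float64(0.0009)) 0.16708252771916943
short (array([0.6204, 0.0156]), 75, np.float64(0.0011)) 0.15184187237921876
```

All three punches read home: tops at about 0.183, 0.167 and 0.152 in the scene camera, which reads about 2 mm high. On to the dial.

>>> {"api": "move_arm", "payload": {
  "commands": [
    [[0,-2.5,0,0],[0,-3,0,0],[0,-3,0,0],[0,-3,0,0],[0,-3,0,0],[0,-3,0,0],[0,-3,0,0],[0,-1.5,0,0]]
  ]
}}

```text
clock: 21.1
tool_pos: [0.6335, 0.1258, 0.2449]
orientation: [-149.2, 90.0, 23.6]
force: [-0.5, 0.5, -0.5]
opening: 0.0552
```

>>> {"api": "move_arm", "payload": {
  "commands": [
    [[0,0,0,-0.14],[0,0,0,-0.14],[0,0,0,-0.14],[0,0,0,-0.14],[0,0,0,-0.14],[0,0,0,-0.14],[0,0,0,-0.14],[0,0,0,-0.14]]
  ]
}}

```text
clock: 21.9
tool_pos: [0.6333, 0.1233, 0.245]
orientation: [126.7, 90.0, 3.8]
force: [-0.3, 0.8, 0.1]
opening: 0.0548
```

>>> {"api": "move_arm", "payload": {
  "commands": [
    [[0,0,0,-0.14],[0,0,0,-0.14],[0,0,0,-0.14],[0,0,0,-0.04],[3,0,0,0],[4,0,0,0],[0,0,0,0],[0,0,0,0]]
  ]
}}

```text
clock: 22.7
tool_pos: [0.6334, 0.1232, 0.1752]
orientation: [-21.4, 89.9, -118.2]
force: [0.2, -0.6, 1.4]
opening: 0.0552
```

```bash
python3 go.py .6322 .1239 .09 82.9; python3 - <<'E'
from h import *
o=get_obs()["tool_pos"]
p,d=snapshot("scene");t,_=snapshot("top")
a=cv2.resize(p[130:240,290:400],None,fx=3.6,fy=3.6,interpolation=cv2.INTER_CUBIC);b=cv2.resize(t[130:240,240:350],None,fx=3.6,fy=3.6,interpolation=cv2.INTER_CUBIC)
cv2.imwrite("pics/d1.png",np.hstack([a,b])[:,:,::-1]);print(((proj("scene",o)-[290,130])*3.6).round(),((proj("scene",[.634,.1245,.106])-[290,130])*3.6).round())
E
```

```text
t 22.7 pos [0.6334 0.1232 0.1752] jaw -96.8 j [ 28.  20.  -7.   0. -63.  55.] F [ 0.2 -0.6  1.4] op 0.0552 axis [-7.0e-04 -1.2e-03 -1.0e+00]
target [0.6322, 0.1239, 0.09] d_cm(tool xyz) [ 8.52 -0.12 -0.07] spin rad 0.005
[219. 124.] [216. 198.]
```

View pics/d1.png

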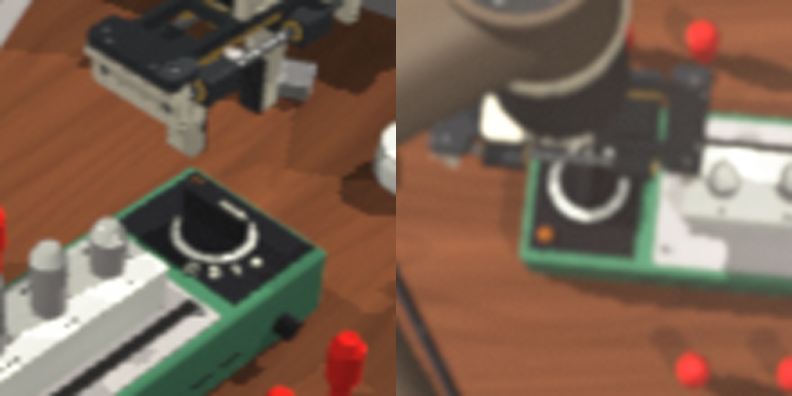

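The dial bar sits at (215,215) in the scene half, directly under the gripper, with the fingers straddling it. Descend and grip.

>>> {"api": "move_arm", "payload": {
  "commands": [
    [[2,-0.1,0,0],[2.5,0,0,0],[2.5,0,0,0],[1.5,0,0,0],[0,0,0,0],[0,0,0,0]]
  ]
}}

```text
clock: 23.4
tool_pos: [0.6334, 0.1241, 0.0915]
orientation: [110.2, 89.9, 13.4]
force: [0.1, 0.5, 1.3]
opening: 0.055
```

>>> {"api": "move_arm", "payload": {
  "commands": [
    [[0,0,0,0],[0,0,0,0],[0,0,0,0],[0,0,0,0],[0,0,0,0],[0,0,0,0],[0,0,0,0]]
  ],
  "jaw": 0.3
}}

```text
clock: 24.1
tool_pos: [0.6325, 0.1249, 0.0897]
orientation: [158.8, 89.9, 62.0]
force: [-0.9, 4.7, 1.1]
opening: 0.0127
```

>>> {"api": "move_arm", "payload": {
  "commands": [
    [[0,0,-0.1,0.1],[0,0,0,0.12],[0,0,0,0.12],[0,0,0,0.12],[0,0,0,0.12],[0,0,0,0.12],[0,0,0,0.12],[0,0,0,0.12]]
  ]
}}

```text
clock: 24.9
tool_pos: [0.6322, 0.1247, 0.0897]
orientation: [21.6, 90.0, -129.3]
force: [-0.7, 0.5, 2.0]
opening: 0.0127
```

```bash
python3 go.py .6325 .1249 .09 82.9;python3 -c "from plant import *;print(get_obs()['moment'])"
```

```text
t 24.9 pos [0.6322 0.1247 0.0897] jaw -150.9 j [ 28.  24. -13.   0. -53.   1.] F [-0.7  0.5  2. ] op 0.0127 axis [-3.e-04 -3.e-04 -1.e+00]
target [0.6325, 0.1249, 0.09] d_cm(tool xyz) [-0.03 -0.   -0.03] spin rad -0.939
[0.04598892 0.38215144 0.21957669]
```

>>> {"api": "move_arm", "payload": {
  "commands": [
    [[0,0,0,0.1],[0,0,0,0.1],[0,0,0,0.1],[0,0,0,0],[0,0,0,0],[0,0,0,0]]
  ]
}}

```text
clock: 25.5
tool_pos: [0.6321, 0.1247, 0.0897]
orientation: [20.6, 90.0, -147.1]
force: [-2.2, 0.6, 4.2]
opening: 0.0128
```

```bash
python3 go.py .6325 .1249 .09 82.9; python3 - <<'E'
from m import *
print(get_obs()["moment"])
p,d=snapshot("scene");C=cloud("scene",d).reshape(-1,3);t,_=snapshot("top")
for nm,c,a,b in(("long",(.607,-.094),.115,.165),("med",(.6133,-.0392),.115,.153),("short",(.62,.0159),.115,.138)):
    q=C[np.hypot(C[:,0]-c[0],C[:,1]-c[1])<.018];q=q[q[:,2]<.21];print(nm,circ(q,.013,a,b),q[:,2].max())
a=cv2.resize(p[130:240,260:400],None,fx=3.6,fy=3.6,interpolation=cv2.INTER_CUBIC);b=cv2.resize(t[150:220,260:340],None,fx=3.6,fy=3.6,interpolation=cv2.INTER_CUBIC)
im=np.zeros((396,800,3),np.uint8);im[:,:504]=a;im[:252,508:796]=b
cv2.imwrite("pics/d2.png",im[:,:,::-1])
E
```

```text
t 25.5 pos [0.6321 0.1247 0.0897] jaw -167.7 j [ 28.  24. -13.   0. -53. -16.] F [-2.2  0.6  4.2] op 0.0128 axis [-3.e-04 -2.e-04 -1.e+00]
target [0.6325, 0.1249, 0.09] d_cm(tool xyz) [-0.03 -0.01 -0.04] spin rad -1.232
[0.10756787 0.91681212 0.30637331]
long (array([ 0.6071, -0.0938]), 170, np.float64(0.0009)) 0.18248036798998613
med (array([ 0.6141, -0.0391]), 118, np.float64(0.0012)) 0.1673133509057172
short (array([0.62  , 0.0157]), 74, np.float64(0.0012)) 0.1523721829492598
```

View pics/d2.png

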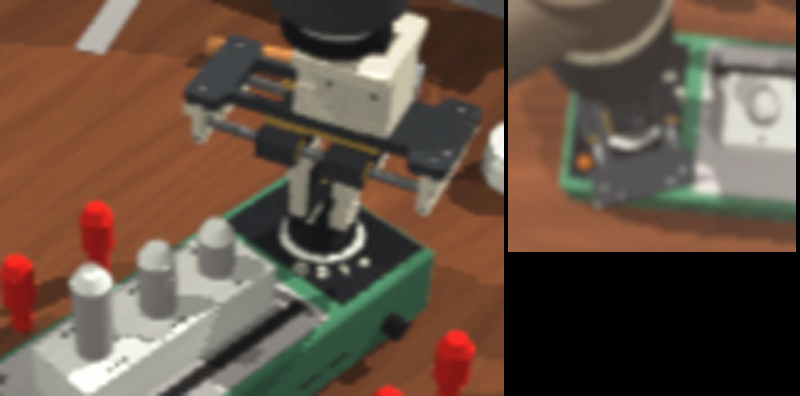

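The image shows the fingers clamped on the bar at (320,205), with the bar turned and its pointer between them. The punches at (92,310), (157,280) and (217,248) haven't moved. The jaw opening is unchanged at 12.8 mm, so the bar has not slipped in the pads, and the tool has turned about 1.23 rad. I'll hold briefly, then hand in.

>>> {"api": "move_arm", "payload": {
  "commands": [
    [[0,0,0,0],[0,0,0,0],[0,0,0,0],[0,0,0,0]]
  ]
}}

```text
clock: 26.0
tool_pos: [0.6322, 0.1247, 0.0896]
orientation: [13.4, 90.0, -154.4]
force: [-3.9, 0.7, 4.3]
opening: 0.0126
```

```bash
python3 go.py .6325 .1249 .09 82.9; python3 -c "
from plant import *
print(get_obs()['moment']);print(close_job())"
```

```text
t 26.0 pos [0.6322 0.1247 0.0896] jaw -167.8 j [ 28.  24. -13.  -0. -53. -16.] F [-3.9  0.7  4.3] op 0.0126 axis [-3.e-04 -1.e-04 -1.e+00]
target [0.6325, 0.1249, 0.09] d_cm(tool xyz) [-0.04 -0.01 -0.04] spin rad -1.235
[0.06853508 1.45315308 0.28845181]
the job is handed in; nothing more can be done
None
```

I put the medium punch in pocket two and the long punch in pocket three and let go of both. Then I turned the dial clockwise to stage three and handed in at about 26 s, still holding it.

- **Punches:** in the last scene-camera check all three were in line on the rack, with tops at 0.182, 0.167 and 0.152 m. That is about 2 mm above their ideal home heights, the same amount the camera read high on the punches in the block.
- **Dial:** I had no direct reading of its angle. The gripper turned about 1.24 rad from where it took hold. The jaw opening stayed at 12.6–12.8 mm, so the bar did not slip, and the wrist still felt about 0.29 N m of torque about the vertical.
- **What went wrong:** on the first try at pocket three the long punch landed on the rim with about 28 N. I lifted it, moved it about 1.5 mm and it went in freely.
- **Where the checks disagreed:** the two cameras differed by about 3 mm in x, so I relied on the scene camera.
- **Not checked:** I did not re-measure the bottle, brush and tin at the end. No move was made at or near bench height next to them.

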